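# Tap a bangle's hinge pin home with a mallet and staking frame

### The arm

A 6-joint arm with a two-finger parallel gripper is mounted at the origin on the work surface. World frame = base frame: x ahead of the robot, y to its left, z up, the work surface at z = 0. Lengths are in mm, angles in rad, forces in N, time in s.
With the tool pointing down it reaches from about 350 to 975 mm from the base axis. Payload 7.1 kg.
Tool frame: the origin (TCP) lies at the very end of the fingers, on their centre line; the grasp point (between the pads) lies 19 mm behind it; x points along the fingers, y is the direction in which the jaws open and shut, and the axes are right-handed (so a half turn about x gives the same grasp; the last joint's range is limited). The gripper opens to 88 mm and grips with 3 to 60 N. Pads are 20 mm wide; open, the fingers measure 115 mm over their backs; the gripper's body (75 mm by 178 mm) begins 61 mm behind the grasp point.
Start: joints at [-1.256, 0.423, 1.63, -0, 1.089, -0.019], TCP at [204.789, -590.479, 194.775] pointing down, gripper open.
Joint ranges: [-3, 3], [-0.9, 2.11], [0.09, 2.58], [-1.31, 4.45], [0.11, 2.69], [-2.54, 2.54]. Speed limits (rad/s): [2.39, 2.39, 3.01, 3.14, 3.14, 3.14].

### API

Orientations are given as a rotation vector (axis times angle).
In Python, from workcell import ctrl gives the robot as it stands. The module is installed in compiled form; this text tells all that it offers.
- The arm moves only by the tool carry_out, never from a script. Its argument "commands" is a list of rows, each a list of 6 numbers: the shift along the tool's x, y, z in m, then the turn, a rotation vector about the tool's x, y, z in degrees. In form: [[tx, ty, tz, rx, ry, rz], ...]. A call has 1 to 8 rows; each row shifts and turns the pose as measured when the row begins, along the tool's axes as they then stand; what a row does not reach is not made up. A row lasts 1/8 s, in which the tool goes at most 62.5 mm and 10.7 degrees, less where a joint would pass 70% of its speed; a pose out of reach is approached as far as the arm can. A call with a gripper value outside its range is refused whole. "grip" is the closure, from 0 (fully open) to 1 (shut), set as the call begins (left out, the last holds). The fingers move at their own pace and stop on an object; the grip force is fixed at half the most. Time passes only in rows, so rows that do not move let the fingers close. It gives the time, the measured TCP pose, the force and the opening at its end, in the units of the state.
- ctrl.get_obs(): the state, without advancing time (a new reading comes with each control period).
- ctrl.get_image(name): name is "scene" or "top" or "wrist"; returns a dict with "pixels" (420x560x3 uint8, blue, green, red), "intrinsics" (3x3 intrinsics, pixels), "rvec" (rotation vector, rad) and "tvec" (3), from world to camera coordinates, as OpenCV has them. Camera axes: x right, y down, z forward; pixel columns grow to the right and rows downward; lengths in mm; the calibration is good to about 2 mm. A picture is of the moment at which its call begins. There is no depth.
- ctrl.close_job(): hands the job in, once; it reports no verdict.
The state is a dict: "t": time; "qpos": joint angles; "qvel": joint speeds; "joint_torque": joint torques, N m; "ee_pos": TCP position; "orientation": TCP orientation; "ft_force": force on the tool from outside, world axes, zero at the start; "moment": the same for the moment, N m; "width": finger opening in mm.
Only numpy, scipy, OpenCV 4.12 (cv2) and the standard library are available. Lean on these libraries where they do the work, as an engineer would, in place of code of your own. Each camera call takes 0.05 s, during which the arm holds its last target. There are 200 camera calls.

### The job

The hinge pin of the brass bangle clamped in the staking frame has worked up out of its hinge. Lift the mallet up off its hooks, strike the head of the frame's sprung punch down with the mallet head until the pin is fully home in the hinge and let the punch spring back up, then lay the mallet down, without dropping it, in the empty brass tray. Do not press the punch with the gripper, and leave the bottle, flask, hair claw and incense burner as they are.

Things in the scene. Friction and masses are not known exactly. Their poses are not given: they have to be found in the camera images.
- staking_frame: Fixed pale grey-green enamelled C-frame (all sizes here in mm); origin on the table right under the punch axis, x to its open side, z up. Base x -75 to +82, 88 wide; column at x -54; arm 30 wide, top at z 109; brass guide bush 27 across on the punch axis, top at z 112. The punch head, at z 140, is its highest part. Its yaw varies.
- bangle: Brass bangle (68 outside, 26 high) clamped fast on the frame's round wooden rest, on the open side, hinge under the punch, hinge top 56 above the table; the clamp screw at frame x +38 reaches z 82. Same origin and axes as the frame.
- punch_top (a point): Centre of the flat round steel striking head (26 across, 10 thick) on top of the punch; 140 above the table while the punch is up, moves down with it. A coil spring 16 across shows under the head.
- punch (a joint): Punch travel down, in m: 0 up, 0.0125 bottom stop. Return spring 3 N at the top, 5 N at the bottom. Its tip meets the pin at punch = 0.003 + hinge_pin; the tight pin then adds 4 N, so about 9 N at the end drives it home. Made to be struck: mallet coming down at 0.1 to 0.25 m/s, followed to the bottom and lifted off, one or a few blows; creeping below 0.05 m/s is no strike.
- pin_top (a point): Top of the steel hinge pin (4 across), under the punch tip, on the same vertical axis. 56 above the table when flush with the hinge, up to 65 when standing out.
- hinge_pin (a joint): How far the pin has been driven down into the hinge, in m: 0 = stands 9 mm proud, 0.009 = fully home, flush. It starts between 0 and 0.003, stays where friction leaves it and moves only when driven by the punch.
- mallet: Loose mallet, about 160 g. Head: white nylon cylinder with aluminium band, 32 across, 64 long along the mallet's z (upright as it hangs), so its lower face is 32 under the origin. Wooden handle with red end, 16 wide (y), 20 high (z), from the head along -x to x -222. Origin at the head's centre; balance point near x -45.
- mallet_head (a point): Centre of the mallet head (the mallet's origin).
- mallet_grip (a point): A good place to grip, on the handle's middle line 60 from the head's centre (mallet x = -60), just between the two hooks; grip across the 16 mm width, from above.
- mallet_stand: Fixed; dark wooden base 170 x 64 x 12, origin under its centre. Two brass hooks (6 mm rod) at x -62 and +62: post at y +14 up to z 129, rest to a lip at y -14 up to z 114, gap 22. The mallet hangs level across both, handle along the stand's x, head past the +x end, handle middle line 108 above the table. Lift straight up 35 or more to clear.
- tool_tray: The empty one of two like brass-finished trays, fixed: 280 (x) x 200 (y) outside, rim 18 high, wall and floor 4 thick; origin at the centre of its underside. The mallet goes here, best along the tray's length. It may be left or right of the robot.
- scent_tray: The other, like tray; it carries the bottle, the flask and the hair claw. Same size and origin.
- crystal_bottle: Loose square crystal bottle, 56 x 56, 106 high with its stopper; origin at the centre of its underside. Leave alone.
- emerald_flask: Loose faceted emerald glass flask, 72 across, 118 high; origin at the centre of its underside. Leave alone.
- hair_claw: Loose brown plastic hair claw, 80 long, 60 wide, 55 high; origin at the centre of its underside. Leave alone.
- incense_burner: Loose pearl-white ceramic incense burner, 84 across, 90 high, on the table beyond the frame; origin at the centre of its underside. Leave alone.
Mind the look-alikes: they are no part of the job. Of the things that look like the staking_frame, the larger one is meant.

How it is judged:
By the outcome, as a careful person would: the job done as asked, in the order asked, and still so for the second after the job is handed in, with the robot touching nothing.
It also fails if it takes over 51 s, if anything falls off the work surface, if the arm or the gripper's body presses on something with over 40 N, if the wrist force passes 120 N, or if a joint passes its speed limit or range.

## Working session

There is one attempt and no reset: what is moved stays moved. The work goes in short steps, Python scripts to look and compute and a tool call to move; the robot and the scene stay as the last step left them, time stands still between calls to the robot, and variables do not carry over. Pictures are saved under pics/ and viewed, about 8 in all and at most 12, crops included, and the job is handed in when it is done.

Besides the shell and the picture viewer there is one more tool, called as name([rows], argument=value, ...), one row to a line, values as JSON. carry_out: Moves the arm, as the interface text tells. Its arguments: {"type":"object","properties":{"commands":{"type":"array"},"grip":{"type":"number"}},"required":["commands"]}

```bash
mkdir -p pics; cat > h.py <<'E'
import numpy as np, cv2
from workcell import ctrl
def shot(cam,name):
    im=ctrl.get_image(cam); cv2.imwrite(f'pics/{name}.png',im['pixels'])
    np.savez(f'pics/{name}.npz',K=im['intrinsics'],r=im['rvec'],t=im['tvec'])
    return im
def cal(name):
    d=np.load(f'pics/{name}.npz'); return d['K'].astype(float).reshape(3,3),d['r'].astype(float).reshape(3),d['t'].astype(float).reshape(3)
def at_z(name,px,z):
    K,r,t=cal(name);R=cv2.Rodrigues(r)[0]
    c=-R.T@t; d=R.T@np.linalg.inv(K)@np.array([px[0],px[1],1.]); return c+d*(z-c[2])/d[2]
def proj(name,P):
    K,r,t=cal(name); return cv2.projectPoints(np.array(P,float).reshape(-1,1,3),r,t,K,None)[0].reshape(-1,2)
E
python3 - <<'E'
from h import *
for c in('scene','top'):
    im=shot(c,c+'0'); K,r,t=cal(c+'0'); print(c,K.tolist(),(-cv2.Rodrigues(r)[0].T@t).round())
    cv2.imwrite(f'pics/{c}0b.png',cv2.resize(im['pixels'],(800,600),interpolation=cv2.INTER_CUBIC))
o=ctrl.get_obs();print(o)
E
```

```text
scene [[410.43362412160656, 0.0, 274.41915882574716], [0.0, 410.43362412160656, 207.84819368992345], [0.0, 0.0, 1.0]] [ 965.  676. 1092.]
top [[483.5097640509552, 0.0, 275.51640261547993], [0.0, 483.5097640509552, 211.04086392179536], [0.0, 0.0, 1.0]] [ 299.    4. 1376.]
{'t': 0.1, 'qpos': array([-1.25601885e+00,  4.23779073e-01,  1.63058701e+00, -2.80976658e-05,
        1.08859755e+00, -1.89728635e-02]), 'qvel': array([-0.00042089, -0.00045592, -0.00245504,  0.00154765,  0.0013213 ,
       -0.00060649]), 'joint_torque': array([ 6.26580550e-04, -5.45612955e+01, -2.74327433e+01,  6.45602262e-02,
        1.87789119e-02, -2.70025419e-05]), 'ee_pos': array([ 204.611375  , -589.99796861,  194.08074655]), 'orientation': array([ 2.04085014,  0.34521689, -2.04131925]), 'ft_force': array([-0.24289672, -0.12386959, -0.68141277]), 'moment': array([ 0.04234731, -0.00370746,  0.00806413]), 'width': 87.58425055534744}
```

View pics/scene0b.png

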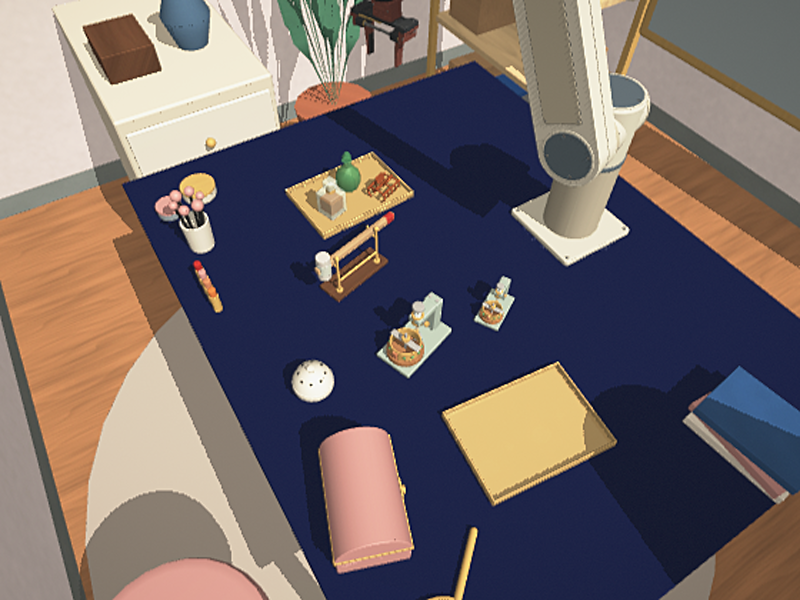

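View pics/top0b.png

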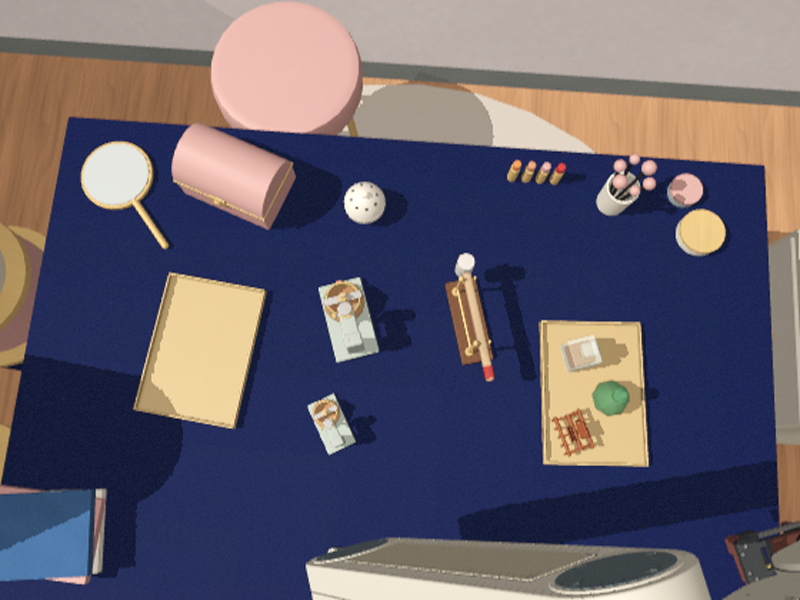

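The top view shows the frame at about (347,318), the mallet head at (465,265) with its red end at (489,375), and the empty tray on the left at (200,350), all in 800x600 pixels. I'll zoom in on these.

```bash
python3 - <<'E'
from h import *
a=cv2.imread('pics/top0.png')[170:290,210:360]; cv2.imwrite('pics/tc.png',cv2.resize(a,None,fx=5,fy=5,interpolation=cv2.INTER_CUBIC))
a=cv2.imread('pics/scene0.png')[140:270,205:365]; cv2.imwrite('pics/sc.png',cv2.resize(a,None,fx=4.6,fy=4.6,interpolation=cv2.INTER_CUBIC))
E
```

```text
(no output)
```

View pics/tc.png

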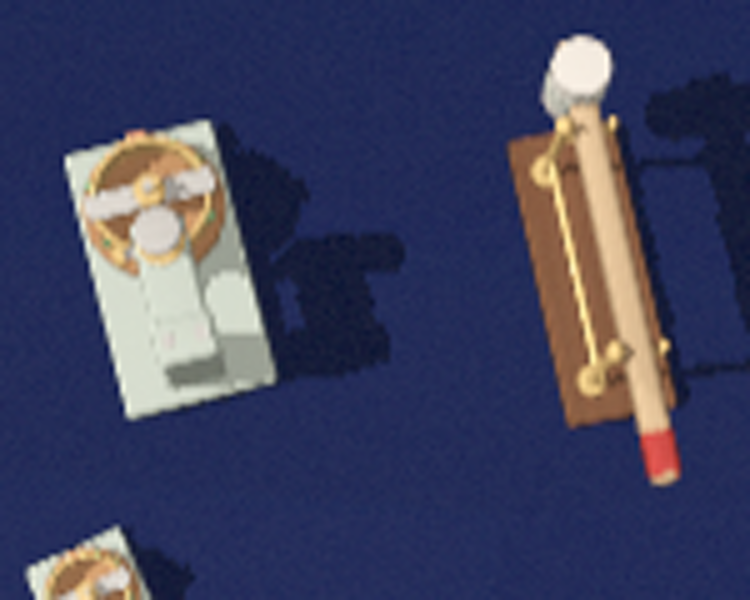

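View pics/sc.png

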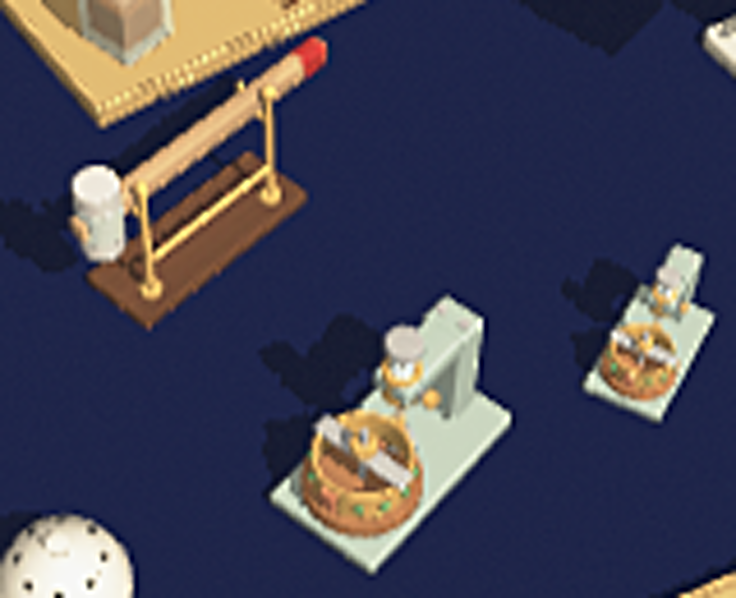

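```bash
python3 - <<'E'
from h import *
T=lambda U,z:at_z('top0',((U[0]+.5)/5-.5+210,(U[1]+.5)/5-.5+170),z)
S=lambda U,z:at_z('scene0',((U[0]+.5)/4.6-.5+205,(U[1]+.5)/4.6-.5+140),z)
B=lambda U,z:at_z('top0',((U[0]+.5)*.7-.5,(U[1]+.5)*.7-.5),z)
p=lambda n,v:print(n,np.round(v,1))
p('punch T',T((157,230),140));p('punch S',S((405,342),140))
c=[T(u,12) for u in((65,157),(210,120),(275,382),(130,418))];[p('fc',x) for x in c]
f=c[0]+c[1]-c[2]-c[3];p('frame yaw',np.arctan2(f[1],f[0])); 
p('head T',T((581,67),140));p('head S',S((98,180),140))
e=T((661,458),118);h=T((588,115),118);p('hend',e);p('hnear',h);p('handle yaw',np.arctan2(*(h-e)[1::-1]))
e2=S((313,58),118);p('redS',e2)
p('headS-red yaw',np.arctan2(*(S((98,180),140)-e2)[1::-1]));p('headT-red',np.arctan2(*(T((581,67),140)-e)[1::-1]))
[p('post',T(u,129)) for u in((563,127),(620,352))]
[p('postS',S(u,129)) for u in((141,188),(269,92))]
c=[T(u,12) for u in((508,143),(600,122),(678,400),(570,427))];[p('stand',x) for x in c]
c=[B(u,18) for u in((170,273),(267,290),(236,428),(135,409))];[p('tray',x) for x in c]
p('traycentre',sum(c)/4);f=c[0]+c[1]-c[2]-c[3];p('yaw',np.arctan2(f[1],f[0]))
R=cv2.Rodrigues(ctrl.get_obs()['orientation'])[0];print(R.round(3))
E
```

```text
punch T [543.4 105.2 140. ]
punch S [544.6 106.5 140. ]
fc [607.7 172.6  12. ]
fc [635.9  90.7  12. ]
fc [485.8  41.2  12. ]
fc [459.3 121.5  12. ]
frame yaw 0.3
head T [ 647.7 -111.   140. ]
head S [ 646.5 -113.7  140. ]
hend [ 446.3 -165.3  118. ]
hnear [ 627.5 -118.1  118. ]
handle yaw 0.3
redS [ 451.7 -155.7  118. ]
headS-red yaw 0.2
headT-red 0.3
post [ 617.1 -104.1  129. ]
post [ 498.7 -140.1  129. ]
postS [ 621.3 -101.4  129. ]
postS [ 501.6 -133.7  129. ]
stand [635.  -82.9  12. ]
stand [ 651.4 -135.6   12. ]
stand [ 492.3 -187.8   12. ]
stand [ 472.4 -127.4   12. ]
tray [614.  473.8  18. ]
tray [593.3 274.2  18. ]
tray [316.7 303.7  18. ]
tray [338.6 503.5  18. ]
traycentre [465.7 388.8  18. ]
yaw -0.1
[[-0.     0.328 -0.945]
 [ 0.001 -0.945 -0.328]
 [-1.    -0.001 -0.   ]]
```

carry_out([
  [0, -0.031, -0.0515, 0, 0, 0],
  [0, -0.031, -0.0515, 0, 0, 0],
  [0, -0.031, -0.0515, 0, 0, 0],
  [0, -0.031, -0.0515, 0, 0, 0],
  [0, -0.031, -0.0515, 0, 0, 0],
  [0, -0.031, -0.0515, 0, 0, 0],
  [0, -0.031, -0.0515, 0, 0, 0],
  [0, -0.031, -0.0515, 0, 0, 0],
], grip=0)

```text
t: 1.1
ee_pos: [519.1, -213.0, 192.2]
orientation: [2.045, 0.338, -2.048]
ft_force: [1.3, -1.5, -0.3]
width: 88.2
```

```bash
cat >> h.py <<'E'
def delta(P,yaw):
    "tool-frame shift (m) and turn (deg) to TCP P, tool down, handle dir (-tool z) at yaw"
    o=ctrl.get_obs();R=cv2.Rodrigues(o['orientation'])[0]
    x=np.array([0,0,-1.]);z=-np.array([np.cos(yaw),np.sin(yaw),0]);G=np.stack([x,np.cross(z,x),z],1)
    print('t',o['t'],'pos',o['ee_pos'].round(1),'yaw',np.arctan2(-R[1,2],-R[0,2]).round(3),'F',o['ft_force'].round(1),'w',o['width'].round(1))
    print('shift',(R.T@(np.array(P)-o['ee_pos'])/1000).round(4),'turn',np.degrees(cv2.Rodrigues(R.T@G)[0].ravel()).round(2))
E
python3 -c "
from h import *
delta([589.1,-128.1,194],.265)"
```

```text
Traceback (most recent call last):
  File "h.py", line 18, in delta
    print('t',o['t'],'pos',o['ee_pos'].round(1),'yaw',np.arctan2(-R[1,2],-R[0,2]).round(3),'F',o['ft_force'].round(1),'w',o['width'].round(1))
                                                                                                                          ^^^^^^^^^^^^^^^^
AttributeError: 'float' object has no attribute 'round'
```

```bash
sed -i "s/o\['width'\].round(1)/o['width']/" h.py
python3 -c "
from h import *
delta([589.1,-128.1,194],.265)"
```

```text
t 1.1 pos [ 519.1 -213.   192.2] yaw 0.325 F [ 1.3 -1.5 -0.3] w 88.19524761737168
shift [-0.0017 -0.0581 -0.0935] turn [3.46 0.06 0.15]
```

carry_out([
  [0, -0.03, -0.046, 3.4, 0, 0],
  [0, -0.028, -0.047, 0, 0, 0],
  [0, 0, 0, 0, 0, 0],
])

```text
t: 1.48
ee_pos: [594.6, -124.0, 191.4]
orientation: [2.077, 0.285, -2.081]
ft_force: [-0.3, 0.1, -0.2]
width: 87.8
```

```bash
python3 -c "
from h import *
delta([589.1,-128.1,194],.265)
im=shot('wrist','w1')
cv2.imwrite('pics/w1b.png',cv2.resize(im['pixels'],(800,600),interpolation=cv2.INTER_CUBIC))
u=(np.cos(.265),np.sin(.265))
print(proj('w1',[[647,-112.4,140]]+[[647-s*u[0],-112.4-s*u[1],118] for s in(20,60,100,150)])*800/560)"
```

```text
t 1.475 pos [ 594.6 -124.   191.4] yaw 0.269 F [-0.3  0.1 -0.2] w 87.80497169352918
shift [-0.0026  0.0025  0.0065] turn [0.25 0.09 0.17]
[[407.36845054 195.72691834]
 [406.78185144 232.29504117]
 [406.26218592 309.81511634]
 [405.78354972 381.21472482]
 [405.23589751 462.90965964]]
```

View pics/w1b.png

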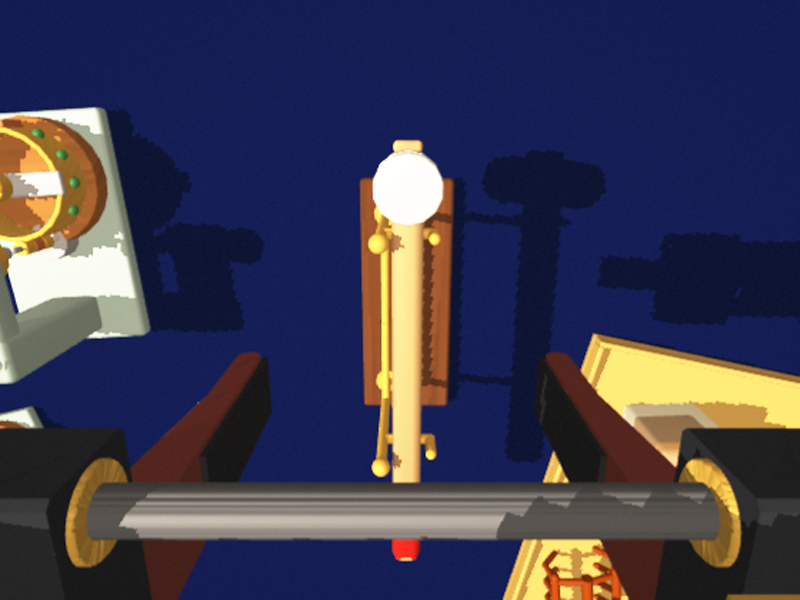

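The wrist view shows the mallet lined up: head at (408,187) against a predicted (407,196), so it is about 4 mm further ahead, and the handle runs straight along column 405. I'll go down now.

carry_out([
  [0.04, 0.0025, 0.002, 0, 0, 0],
  [0.04, 0, 0, 0, 0, 0],
  [0.021, 0, 0, 0, 0, 0],
  [0, 0, 0, 0, 0, 0],
])

```text
t: 2.02
ee_pos: [587.4, -132.3, 87.6]
orientation: [2.075, 0.279, -2.087]
ft_force: [0.2, 0.3, 0.1]
width: 87.6
```

```bash
python3 -c "
from h import *
delta([593,-127,89],.265)"
```

```text
t 2.025 pos [ 587.4 -132.3   87.6] yaw 0.264 F [0.2 0.3 0.1] w 87.57168414869038
shift [-0.0014 -0.0037 -0.0068] turn [-0.03  0.3   0.18]
```

carry_out([
  [-0.0014, -0.0035, -0.006, 0, 0.3, 0.2],
  [0, 0, 0, 0, 0, 0],
])

```text
t: 2.28
ee_pos: [592.8, -128.6, 90.9]
orientation: [2.083, 0.273, -2.078]
ft_force: [-0.3, 0.0, -0.6]
width: 87.9
```

```bash
python3 -c "
from h import *
delta([593,-127,89],.265)"
```

```text
t 2.275 pos [ 592.8 -128.6   90.9] yaw 0.263 F [-0.3  0.  -0.6] w 87.85059819500783
shift [ 0.0019 -0.0016 -0.0006] turn [-0.14 -0.12 -0.09]
```

carry_out([
  [0.0015, -0.0015, 0, 0, 0, 0],
  [0, 0, 0, 0, 0, 0],
  [0, 0, 0, 0, 0, 0],
  [0, 0, 0, 0, 0, 0],
  [0, 0, 0, 0, 0, 0],
  [0, 0, 0, 0, 0, 0],
  [0, 0, 0, 0, 0, 0],
  [0, 0, 0, 0, 0, 0],
], grip=1)

```text
t: 3.28
ee_pos: [593.5, -127.2, 91.3]
orientation: [2.085, 0.273, -2.075]
ft_force: [-0.6, -0.1, 0.6]
width: 10.9
```

```bash
python3 -c "
from h import *
delta([593,-127,89],.265)"
```

```text
t 3.275 pos [ 593.5 -127.2   91.3] yaw 0.263 F [-0.6 -0.1  0.6] w 10.873914501339186
shift [ 0.0023 -0.0003  0.0005] turn [-0.1  -0.27 -0.18]
```

carry_out([
  [0, 0, 0, 0, 0, 0],
  [0, 0, 0, 0, 0, 0],
  [0, 0, 0, 0, 0, 0],
])

```text
t: 3.65
ee_pos: [593.5, -127.2, 91.2]
orientation: [2.085, 0.273, -2.075]
ft_force: [-0.2, 0.1, -1.1]
width: 0.5
```

```bash
python3 - <<'E'
from h import *
im=shot('wrist','w2')['pixels'];s=shot('scene','s2')['pixels'][130:250,190:330]
a=cv2.resize(im,(400,300));b=cv2.resize(s,(400,343),interpolation=cv2.INTER_CUBIC)
cv2.imwrite('pics/m2.png',np.hstack([cv2.copyMakeBorder(a,0,43,0,0,0),b]))
E
```

```text
(no output)
```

View pics/m2.png

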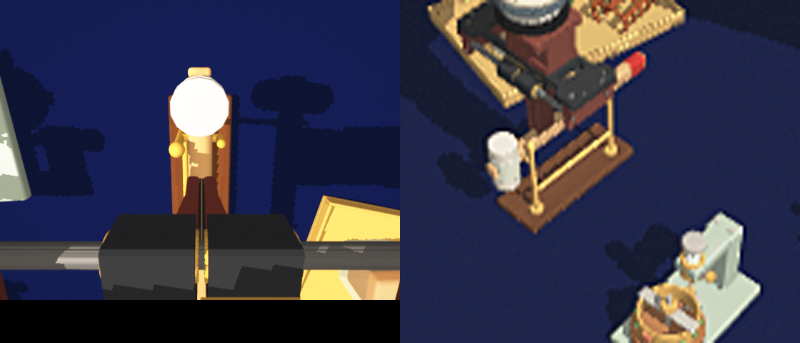

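```bash
python3 - <<'E'
from h import *
s=cv2.imread('pics/s2.png')
print(proj('s2',[[593.5,-127.2,91.2],[593.5,-127.2,108],[651,-111.3,140],[651,-111.3,76],[593.5,-127.2,130]]))
cv2.imwrite('pics/s2c.png',cv2.resize(s[130:220,200:290],(600,600),interpolation=cv2.INTER_CUBIC))
w=cv2.imread('pics/w2.png')
print(proj('w2',[[593.5,-127.2,91.2],[593.5,-127.2,110]])) 
cv2.imwrite('pics/m3.png',np.hstack([cv2.resize(s[140:210,205:275],(400,400),interpolation=cv2.INTER_CUBIC),cv2.resize(w[200:340,210:350],(400,400),interpolation=cv2.INTER_CUBIC)]))
E
```

```text
[[239.86360765 179.67762554]
 [239.54834399 176.20888716]
 [224.97610291 179.819828  ]
 [226.75468694 193.04173196]
 [239.12568784 171.5585458 ]]
[[280.34116136 247.15640805]
 [280.36882912 261.56112559]]
```

View pics/m3.png

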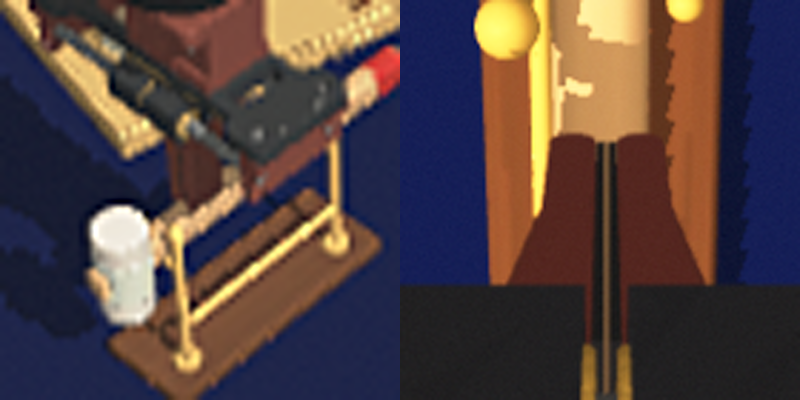

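```bash
python3 - <<'E'
from h import *
for n in('w1','w2'):
    K,r,t=cal(n);R=cv2.Rodrigues(r)[0];print(n,K[0,0],'cam',(-R.T@t).round(1),'fwd',R[2].round(3))
o=ctrl.get_obs();Rt=cv2.Rodrigues(o['orientation'])[0]
print('cam in tool',(Rt.T@(-R.T@t-o['ee_pos'])).round(1))
# base corners seen in w1 (800px)
for u in((361,180),(453,180),(447,404),(364,404)): print(at_z('w1',(u[0]*.7,u[1]*.7),12).round(1))
a=at_z('w1',(373*.7,187*.7),140);b=at_z('w1',(443*.7,187*.7),140);print('head dia',np.linalg.norm(a-b))
E
```

```text
w1 377.3752313878888 cam [ 670.3 -104.2  381. ] fwd [-0.274 -0.074 -0.959]
w2 377.3752313878888 cam [ 667.9 -107.1  281.3] fwd [-0.267 -0.076 -0.961]
cam in tool [-189.7    0.5  -77.9]
[636.4 -84.   12. ]
[ 652.8 -143.4   12. ]
[ 492.3 -187.6   12. ]
[ 475.5 -127.    12. ]
head dia 30.775342375200204
```

The fingers have shut just above the handle: width is 0.5, and the handle shows beneath the closed tips at wrist pixel (280,247). Apparent sizes in the wrist images also suggest the tool is higher than reported. I'll feel for the handle top with the closed tips.

carry_out([
  [0.003, 0, 0, 0, 0, 0],
  [0.0, 0, 0, 0, 0, 0],
])

```text
t: 4.0
ee_pos: [594.1, -127.6, 90.6]
orientation: [2.086, 0.272, -2.073]
ft_force: [0.9, 0.2, -0.4]
width: 0.1
```

carry_out([
  [0.003, 0, 0, 0, 0, 0],
  [0.003, 0, 0, 0, 0, 0],
])

```text
t: 4.25
ee_pos: [594.8, -128.3, 89.8]
orientation: [2.086, 0.271, -2.071]
ft_force: [-12.8, 2.3, 34.6]
width: 0.3
```

carry_out([
  [-0.006, 0, 0, 0, 0, 0],
  [-0.01, 0, 0, 0, 0, 0],
  [0, 0, 0, 0, 0, 0],
])

```text
t: 4.62
ee_pos: [595.1, -128.3, 107.1]
orientation: [2.087, 0.27, -2.07]
ft_force: [-0.5, -0.2, 0.2]
width: 0.7
```

```bash
python3 - <<'E'
from h import *
from scipy.optimize import least_squares
print({k:np.round(v,2) for k,v in ctrl.get_obs().items()})
# w1 features (800px), stand frame pts (ball tops approx centre 126/111)
px=np.array([(378,243),(433,239),(380,467),(431,452),(361,180),(453,180),(447,404),(364,404)])*.7
P=np.array([(62,14,127),(62,-14,112),(-62,14,127),(-62,-14,112),(85,32,12),(85,-32,12),(-85,-32,12),(-85,32,12)],float)
def tr(p,dz):
    c,s=np.cos(p[2]),np.sin(p[2]);Q=P.copy();Q[:,:2]=P[:,:2]@np.array([[c,s],[-s,c]])+p[:2];Q[:,2]+=dz;return Q
for free in(0,1):
    f=lambda p:(proj('w1',tr(p,p[3]*free))-px).ravel()
    s=least_squares(f,[564,-134,.27,0]);print(s.x.round(3),np.sqrt(s.fun**2).round(1))
E
```

```text
{'t': np.float64(4.62), 'qpos': array([-0.23,  0.5 ,  1.73, -0.  ,  0.89,  1.08]), 'qvel': array([ 0.  ,  0.01,  0.01, -0.  , -0.  , -0.  ]), 'joint_torque': array([-0.000e+00, -5.567e+01, -2.341e+01,  3.000e-02,  1.000e-02,
        0.000e+00]), 'ee_pos': array([ 595.11, -128.28,  107.05]), 'orientation': array([ 2.09,  0.27, -2.07]), 'ft_force': array([-0.51, -0.16,  0.2 ]), 'moment': array([ 0.01, -0.03,  0.  ]), 'width': np.float64(0.65)}
[ 5.64249e+02 -1.35157e+02  2.67000e-01  0.00000e+00] [0.1 0.3 1.2 0.8 0.2 1.4 0.3 1.1 1.8 2.  0.7 1.9 0.3 1.5 0.6 1.3]
[ 5.62729e+02 -1.35594e+02  2.67000e-01 -4.95200e+00] [0.2 1.2 0.8 0.1 0.5 0.6 0.6 0.6 1.3 0.7 0.2 0.6 0.  0.6 0.2 0.5]
```

```bash
python3 - <<'E'
from h import *
w=cv2.imread('pics/w2.png');s=cv2.imread('pics/s2.png')
K,r,t=cal('w2');st=np.array([563.5,-135.4]);a=.267;c,sn=np.cos(a),np.sin(a)
W=lambda x,y,z:[st[0]+c*x-sn*y,st[1]+sn*x+c*y,z]
names=[(62,14,127),(62,-14,112),(85,32,12),(85,-32,12)]
p=proj('w2',[W(*n) for n in names]);print('pred*1/1.4 (m2 px)',(p/1.4).round(1))
# handle width profile in w2 rows
for row in(215,225,235,242):
    g=w[row,240:320].astype(int); print(row,''.join('#' if (x[2]>x[0]+25 and x[2]>140) else '.' for x in g))
shot('top','t3');o=shot('scene','s3')
x=cv2.resize(w[120:260,200:360],(400,350),interpolation=cv2.INTER_CUBIC)
y=cv2.resize(cv2.imread('pics/s3.png')[130:220,195:298],(400,350),interpolation=cv2.INTER_CUBIC)
cv2.imwrite('pics/m4.png',np.hstack([x,y]))
print(proj('s3',[[595.1,-128.3,107.1],[595.1,-128.3,135]]))
E
```

```text
pred*1/1.4 (m2 px) [[176.6 151.1]
 [221.5 144.3]
 [167.4  95.2]
 [232.4  95. ]]
215 #########################################################.......################
225 #########################################################.......################
235 #########################################################........###############
242 #########################################################.........##############
[[238.96179271 176.37098407]
 [238.41410818 170.45839125]]
```

View pics/m4.png

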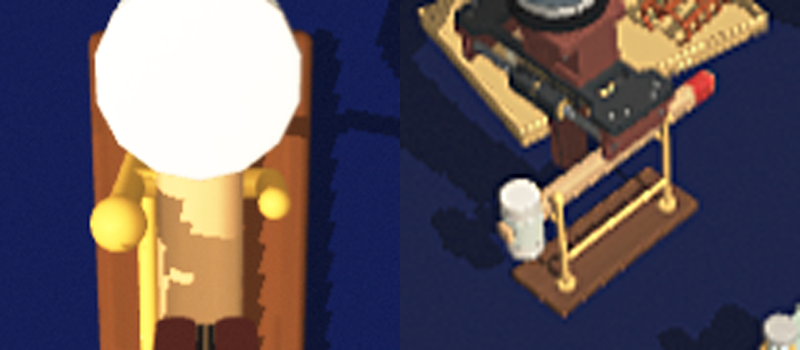

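The pose is right: predicted stand features match w2 to about 1 pixel. But both contact and image show the real fingertips sit about 28 mm above the reported TCP. I'll reopen, descend to a reported z of about 63, and grip again.

carry_out([
  [-0.008, 0, 0, 0, 0, 0],
  [0, 0, 0, 0, 0, 0],
  [0, 0, 0, 0, 0, 0],
  [0, 0, 0, 0, 0, 0],
  [0, 0, 0, 0, 0, 0],
  [0, 0, 0, 0, 0, 0],
], grip=0.4)

```text
t: 5.48
ee_pos: [593.7, -127.9, 113.4]
orientation: [2.084, 0.272, -2.074]
ft_force: [0.4, 0.1, 1.0]
width: 52.3
```

```bash
python3 -c "
from h import *
delta([593,-127,63],.266)"
```

```text
t 5.475 pos [ 593.7 -127.9  113.4] yaw 0.264 F [0.4 0.1 1. ] w 52.335415624863884
shift [ 0.0504 -0.0013  0.0006] turn [-0.13 -0.26 -0.25]
```

carry_out([
  [0.026, -0.001, 0, 0, -0.25, -0.25],
  [0.022, 0, 0, 0, 0, 0],
  [0, 0, 0, 0, 0, 0],
])

```text
t: 5.85
ee_pos: [594.1, -127.1, 64.9]
orientation: [2.082, 0.276, -2.079]
ft_force: [0.1, 0.1, 0.6]
width: 52.7
```

```bash
python3 -c "
from h import *
delta([593,-127,63],.266)"
```

```text
t 5.85 pos [ 594.1 -127.1   64.9] yaw 0.264 F [0.1 0.1 0.6] w 52.69178402976408
shift [ 0.0019 -0.0004  0.0011] turn [-0.13 -0.07 -0.03]
```

carry_out([
  [0.0015, 0, 0, 0, 0, 0],
  [0, 0, 0, 0, 0, 0],
  [0, 0, 0, 0, 0, 0],
  [0, 0, 0, 0, 0, 0],
  [0, 0, 0, 0, 0, 0],
  [0, 0, 0, 0, 0, 0],
  [0, 0, 0, 0, 0, 0],
], grip=1)

```text
t: 6.72
ee_pos: [595.5, -127.4, 65.9]
orientation: [2.085, 0.274, -2.075]
ft_force: [0.1, -0.2, -1.1]
width: 15.7
```

carry_out([
  [-0.015, 0, 0, 0, 0, 0],
  [-0.03, 0, 0, 0, 0, 0],
  [-0.03, 0, 0, 0, 0, 0],
  [-0.03, 0, 0, 0, 0, 0],
  [0, 0, 0, 0, 0, 0],
])

```text
t: 7.35
ee_pos: [595.1, -127.4, 176.9]
orientation: [2.085, 0.274, -2.075]
ft_force: [0.4, 0.4, -1.4]
width: 15.6
```

```bash
python3 -c "
from h import *
u=np.array([np.cos(.266),np.sin(.266)])
p=np.array([544,106])-58*u
delta([p[0],p[1],165],.266)"
```

```text
t 7.35 pos [ 595.1 -127.4  176.9] yaw 0.264 F [ 0.4  0.4 -1.4] w 15.608154679536625
shift [ 0.0111 -0.2385  0.0465] turn [-0.13 -0.27 -0.13]
```

carry_out([
  [0, -0.04, 0.01, 0, 0, 0],
  [0, -0.05, 0.01, 0, 0, 0],
  [0, -0.05, 0.01, 0, 0, 0],
  [0, -0.05, 0.01, 0, 0, 0],
  [0, -0.04, 0.005, 0, 0, 0],
  [0, 0, 0, 0, 0, 0],
  [0, 0, 0, 0, 0, 0],
])

```text
t: 8.22
ee_pos: [484.9, 87.6, 170.7]
orientation: [2.079, 0.272, -2.082]
ft_force: [0.6, -0.0, -1.9]
width: 15.7
```

```bash
python3 - <<'E'
from h import *
u=np.array([np.cos(.266),np.sin(.266)])
p=np.array([544,106])-58*u
delta([p[0],p[1],165],.266)
w=shot('wrist','w4')['pixels'];s=shot('scene','s4')['pixels'];t=shot('top','t4')['pixels']
x=cv2.resize(w,(450,338))
y=cv2.resize(s[160:270,235:345],(338,338),interpolation=cv2.INTER_CUBIC)
z=cv2.resize(t[150:270,180:340],(450,338),interpolation=cv2.INTER_CUBIC)[:,:]
cv2.imwrite('pics/m5.png',np.hstack([x,y]))
print(proj('s4',[[544,106,140]]),proj('w4',[[544,106,140]])*450/560)
E
```

```text
t 8.225 pos [484.9  87.6 170.7] yaw 0.262 F [ 0.6 -0.  -1.9] w 15.68821466744651
shift [ 0.0057 -0.0022 -0.0038] turn [-0.22  0.1  -0.09]
[[292.74108721 213.75212278]] [[221.84052317 101.37530304]]
```

View pics/m5.png

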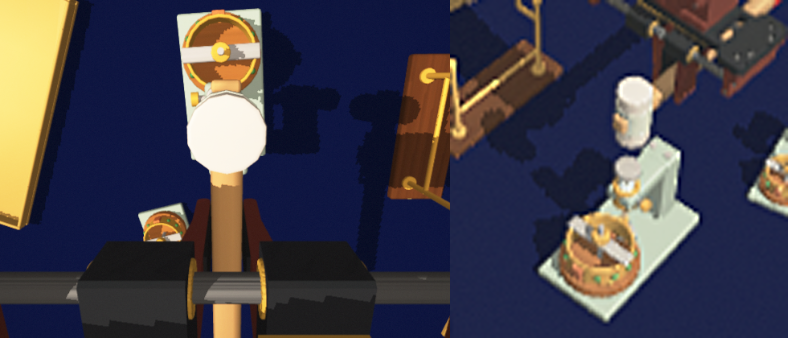

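```bash
python3 - <<'E'
from h import *
print(at_z('s4',(295.2,187.1),245.7).round(1),'punch S again',at_z('s4',((628.5-450)/338*110+235-.3,165/338*110+160),140).round(1))
print(at_z('w4',(282.5,164.5),245.7).round(1))
t=cv2.imread('pics/t4.png');print(proj('t4',[[544,106,140],[543,104,245.7]]))
# white head blob in top view
c=t[170:260,215:280].astype(int);m=((c.min(2)>150)&(c.max(2)-c.min(2)<30)).astype('uint8')
n,l,st,ce=cv2.connectedComponentsWithStats(m)
for i in range(1,n):
    if st[i,4]>40: print(st[i],(ce[i]+[215,170]).round(1),at_z('t4',ce[i]+[215,170],245.7).round(1))
E
```

```text
[536.   97.7 245.7] punch S again [543.8 105.9 140. ]
[541.3 102.  245.7]
[[240.73038876 215.35878835]
 [238.65730968 207.02976658]]
[   0   11   57   79 1342] [249.9 235.2] [477.1  71.4 245.7]
[   0   14   43   44 1647] [236.3 204.9] [547.8 110.  245.7]
```

Wrist view: the mallet is held level, head at (227,132) above the punch. Scene view: head at (635,84), directly above the punch head at (628,165). I'll make the small lateral correction next.

carry_out([
  [0, -0.002, -0.0035, 0, 0, 0],
  [0, 0, 0, 0, 0, 0],
  [0, 0, 0, 0, 0, 0],
])

```text
t: 8.75
ee_pos: [489.3, 88.5, 170.7]
orientation: [2.082, 0.268, -2.084]
ft_force: [0.0, -0.9, -2.0]
width: 15.8
```

```bash
python3 -c "
from h import *
p=np.array([544,106])-58.5*np.array([np.cos(.266),np.sin(.266)])
delta([p[0],p[1],117],.266)"
```

```text
t 8.75 pos [489.3  88.5 170.7] yaw 0.257 F [ 0.  -0.9 -2. ] w 15.84619173441961
shift [ 0.0537 -0.0026  0.0011] turn [-0.49  0.07 -0.1 ]
```

carry_out([
  [0.018, -0.002, 0.001, 0, 0, 0],
  [0.018, 0, 0, 0, 0, 0],
  [0.018, 0, 0, 0, 0, 0],
])

```text
t: 9.12
ee_pos: [489.7, 90.1, 117.3]
orientation: [2.087, 0.267, -2.08]
ft_force: [-5.3, 0.9, 7.9]
width: 16.1
```

carry_out([
  [0.007, 0, 0, 0, 0, 0],
])

```text
t: 9.25
ee_pos: [487.7, 89.7, 109.8]
orientation: [2.083, 0.267, -2.085]
ft_force: [-10.3, -1.8, 12.5]
width: 16.0
```

carry_out([
  [-0.018, 0, 0, 0, 0, 0],
  [-0.02, 0, 0, 0, 0, 0],
  [-0.02, 0, 0, 0, 0, 0],
  [0, 0, 0, 0, 0, 0],
])

```text
t: 9.75
ee_pos: [487.2, 89.3, 168.6]
orientation: [2.081, 0.267, -2.087]
ft_force: [-0.1, -0.1, -1.7]
width: 16.3
```

```bash
python3 - <<'E'
from h import *
p=np.array([544,106])-58.5*np.array([np.cos(.266),np.sin(.266)])
delta([p[0],p[1],117],.266)
w=shot('wrist','w5')['pixels'];s=shot('scene','s5')['pixels']
x=cv2.resize(w,(350,263))
y=cv2.resize(s[170:245,250:325],(450,450),interpolation=cv2.INTER_CUBIC)
cv2.imwrite('pics/m6.png',np.hstack([cv2.copyMakeBorder(x,0,187,0,0,0),y]))
# predicted pin_top flush / proud in scene crop px
P=proj('s5',[[544,106,56],[544,106,65],[544,106,140]]);print((P-[250,170])*6+[350,0])
E
```

```text
t 9.75 pos [487.2  89.3 168.6] yaw 0.256 F [-0.1 -0.1 -1.7] w 16.268034537513124
shift [ 0.0516 -0.0012 -0.0009] turn [-0.55  0.19 -0.08]
[[599.46674652 360.87579681]
 [600.17878673 350.84131341]
 [606.44652329 262.51273668]]
```

View pics/m6.png

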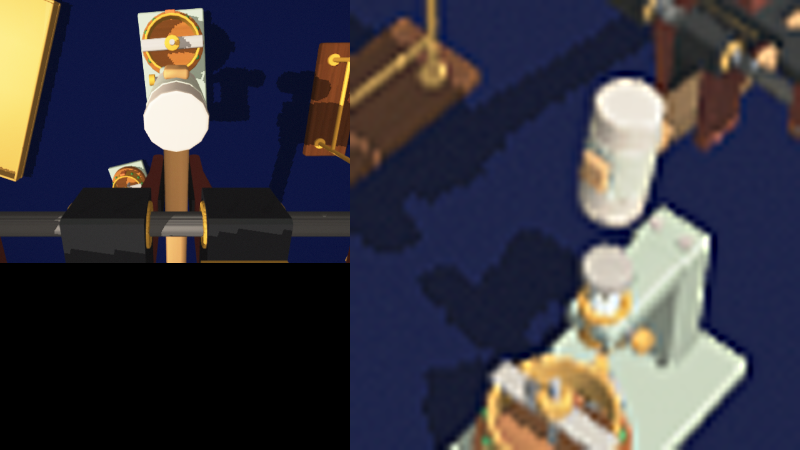

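```bash
python3 - <<'E'
from h import *
o=ctrl.get_obs();a=.258;u=np.array([np.cos(a),np.sin(a),0]);k=np.array([0,0,1.])
G=o['ee_pos']+43*k
for th in(0,4,7,10,13):
    s,c=np.sin(np.radians(th)),np.cos(np.radians(th));H=G+58.5*(c*u+s*k);zm=c*k-s*u
    print(th,((proj('s5',[H+32*zm,H-32*zm])-[250,170])*6+[350,0]).round(0).tolist(),(proj('w5',[H+32*zm])*350/560).round(0).tolist())
E
```

```text
0 [[617.0, 123.0], [610.0, 210.0]] [[175.0, 105.0]]
4 [[621.0, 114.0], [608.0, 207.0]] [[174.0, 111.0]]
7 [[624.0, 108.0], [606.0, 205.0]] [[174.0, 116.0]]
10 [[627.0, 101.0], [605.0, 202.0]] [[174.0, 122.0]]
13 [[631.0, 94.0], [604.0, 199.0]] [[174.0, 128.0]]
```

The crop shows the head tilted about 7 degrees in the grip, with its top at (630,93) and its bottom at (613,205). That matches the last 7.5 mm of travel being taken up by grip slip after the punch bottomed at about 10–14 N. I'll level the head and give a second full blow.

carry_out([
  [0, -0.001, 0.0055, 0, -7, 0],
  [0, 0, 0, 0, 0, 0],
  [0, 0, 0, 0, 0, 0],
])

```text
t: 10.22
ee_pos: [478.1, 88.2, 164.3]
orientation: [1.934, 0.249, -2.211]
ft_force: [-0.5, -0.7, -2.1]
width: 15.8
```

```bash
python3 - <<'E'
from h import *
p=np.array([544,106])-58.5*np.array([np.cos(.266),np.sin(.266)])
delta([p[0]-5.5,p[1]-1.5,117],.266)
R=cv2.Rodrigues(ctrl.get_obs()['orientation'])[0];print((R.T@[0,0,-1]).round(3))
E
```

```text
t 10.225 pos [478.1  88.2 164.3] yaw 0.256 F [-0.5 -0.7 -2.1] w 15.802821451269246
shift [ 0.0463  0.0001 -0.0103] turn [-0.56  7.66  0.  ]
[ 0.991 -0.001 -0.133]
```

carry_out([
  [0.0, 0, -0.004, 0, 0, 0],
  [0.0175, 0, -0.0023, 0, 0, 0],
  [0.0175, 0, -0.0023, 0, 0, 0],
  [0.0175, 0, -0.0023, 0, 0, 0],
])

```text
t: 10.72
ee_pos: [481.7, 89.1, 110.7]
orientation: [1.94, 0.249, -2.207]
ft_force: [-8.3, -2.5, 12.3]
width: 15.7
```

carry_out([
  [-0.018, 0, 0.0024, 0, 0, 0],
  [-0.02, 0, 0.0027, 0, 0, 0],
  [-0.02, 0, 0.0027, 0, 0, 0],
  [0, 0, 0, 5, 0, -0.7],
  [0, 0, 0, 5, 0, -0.7],
  [0, 0, 0, 5, 0, -0.7],
  [0, 0, 0, 5.2, 0, -0.7],
  [0, 0, 0, 0, 0, 0],
])

```text
t: 11.72
ee_pos: [479.6, 88.5, 169.8]
orientation: [-2.021, 0.107, 2.29]
ft_force: [-0.1, 0.7, -1.7]
width: 15.9
```

```bash
cat >> h.py <<'E'
def d2(P,yaw):
    o=ctrl.get_obs();R=cv2.Rodrigues(o['orientation'])[0];d=np.array(P)-o['ee_pos']
    y=np.arctan2(-R[1,2],-R[0,2]);dn=R.T@[0,0,-1]
    print('pos',o['ee_pos'].round(1),'F',o['ft_force'].round(1),'w',round(o['width'],1),'shift xy',(R.T@[d[0],d[1],0]/1000).round(4).tolist(),'dz',d[2].round(1),'down',dn.round(3).tolist(),'yaw turn',(np.degrees(y-yaw)*dn).round(2).tolist())
E
python3 - <<'E'
from h import *
s=shot('scene','s6')['pixels'];w=shot('wrist','w6')
d2([504.3,384.6,165],-.107)
E
```

```text
pos [479.6  88.7 169.8] F [ 0.4 -0.1 -2.5] w 16.3 shift xy [0.0022, -0.2968, 0.0074] dz -4.8 down [0.992, 0.004, -0.125] yaw turn [-0.08, -0.0, 0.01]
```

carry_out([
  [0, -0.04, 0.001, 0, 0, 0],
  [0, -0.05, 0.001, 0, 0, 0],
  [0, -0.055, 0.001, 0, 0, 0],
  [0, -0.055, 0.001, 0, 0, 0],
  [0, -0.05, 0.001, 0, 0, 0],
  [0, -0.045, 0.001, 0, 0, 0],
  [0, 0, 0, 0, 0, 0],
  [0, 0, 0, 0, 0, 0],
])

```text
t: 12.82
ee_pos: [505.2, 391.7, 170.8]
orientation: [-2.031, 0.094, 2.295]
ft_force: [0.5, -0.1, -1.2]
width: 15.8
```

```bash
python3 - <<'E'
from h import *
s=shot('scene','s7')['pixels'];w=shot('wrist','w7')['pixels']
d2([504.3,384.6,165],-.107)
a=cv2.resize(s[190:265,258:333],(400,400),interpolation=cv2.INTER_CUBIC)
b=cv2.resize(s[190:350,290:450],(400,400),interpolation=cv2.INTER_CUBIC)
c=cv2.resize(w,(267,200))
cv2.imwrite('pics/m7.png',np.vstack([np.hstack([a,b]),cv2.copyMakeBorder(c,0,0,0,533,0)]))
o=ctrl.get_obs();yaw=-.107;u=np.array([np.cos(yaw),np.sin(yaw),0]);k=np.array([0,0,1.])
G=o['ee_pos']+42.7*k+5.5*u
for th in(0,3,6,9,12):
    sn,cs=np.sin(np.radians(th)),np.cos(np.radians(th));H=G+58.5*(cs*u+sn*k);zm=cs*k-sn*u
    print(th,((proj('s7',[H+32*zm,H-32*zm,G-163.5*(cs*u+sn*k)])-[290,190])*2.5+[400,0]).round(0).tolist(),(proj('w7',[H+32*zm])*267/560+[0,400]).round(0).tolist())
P=proj('s7',[[544,106,56],[544,106,65],[544,106,140]]);print((P-[258,190])*400/75)
E
```

```text
pos [505.5 391.3 171.1] F [-0.5 -0.5 -1.1] w 15.8 shift xy [0.0, 0.0068, 0.0006] dz -6.1 down [0.993, 0.005, -0.122] yaw turn [0.49, 0.0, -0.06]
0 [[553.0, 209.0], [543.0, 240.0], [736.0, 140.0]] [[134.0, 486.0]]
3 [[556.0, 207.0], [542.0, 240.0], [734.0, 145.0]] [[134.0, 491.0]]
6 [[558.0, 204.0], [542.0, 239.0], [731.0, 150.0]] [[134.0, 496.0]]
9 [[560.0, 202.0], [541.0, 238.0], [727.0, 154.0]] [[134.0, 501.0]]
12 [[563.0, 200.0], [540.0, 237.0], [724.0, 159.0]] [[134.0, 506.0]]
[[179.08155246 214.11181939]
 [179.71447709 205.19227859]
 [185.28579848 126.67798816]]
```

View pics/m7.png

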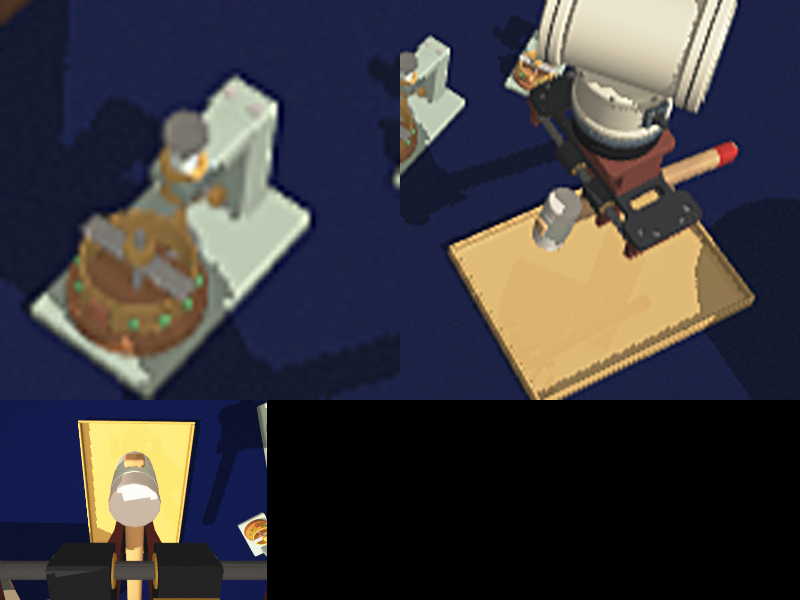

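Left crop: the punch has sprung back up, with its head at (185,130). Right crop: the mallet is over the tray, tail end at (738,150), head at about (562,198) to (545,240), so it is pitched roughly 9–10° head-up. The resting pitch is about 6°, so I'll trim 3° and lower.

carry_out([
  [0, 0.0065, 0.002, 0.5, -3, 0],
  [0.0276, 0, -0.0048, 0, 0, 0],
  [0.0276, 0, -0.0048, 0, 0, 0],
  [0.0276, 0, -0.0048, 0, 0, 0],
  [0.0276, 0, -0.0048, 0, 0, 0],
  [0.0276, 0, -0.0048, 0, 0, 0],
  [0, 0, 0, 0, 0, 0],
])

```text
t: 13.8
ee_pos: [505.3, 376.6, 30.2]
orientation: [-1.96, 0.109, 2.334]
ft_force: [0.7, -0.3, -1.7]
width: 16.0
```

```bash
python3 -c "
from h import *
d2([503,384.6,-11.4],-.107)"
```

```text
pos [505.3 376.6  30.2] F [ 0.7 -0.3 -1.7] w 16.0 shift xy [0.0006, -0.0076, 0.0032] dz -41.6 down [0.985, 0.004, -0.173] yaw turn [-0.48, -0.0, 0.09]
```

carry_out([
  [0.0098, -0.007, -0.0017, 0, 0, 0],
  [0.0098, 0, -0.0017, 0, 0, 0],
  [0.006, 0, -0.001, 0, 0, 0],
  [0, 0, 0, 0, 0, 0],
])

```text
t: 14.3
ee_pos: [508.4, 384.6, 5.9]
orientation: [-1.963, 0.107, 2.328]
ft_force: [-0.1, -0.3, -1.3]
width: 15.9
```

```bash
python3 -c "
from h import *
d2([503,384.6,-11.4],-.107)"
```

```text
pos [508.4 384.6   5.9] F [-0.1 -0.3 -1.3] w 15.9 shift xy [0.0009, 0.0006, 0.0053] dz -17.3 down [0.986, 0.007, -0.169] yaw turn [-0.52, -0.0, 0.09]
```

carry_out([
  [0.005, 0, 0.003, 0, 0, 0],
  [0.005, 0, 0, 0, 0, 0],
  [0, 0, 0, 0, 0, 0],
])

```text
t: 14.68
ee_pos: [503.6, 385.5, -3.5]
orientation: [-1.964, 0.106, 2.327]
ft_force: [-0.4, -0.1, -1.9]
width: 15.9
```

carry_out([
  [0.003, 0, -0.0005, 0, 0, 0],
  [0, 0, 0, 0, 0, 0],
])

```text
t: 14.92
ee_pos: [503.7, 385.6, -6.6]
orientation: [-1.964, 0.106, 2.327]
ft_force: [0.4, -0.3, -1.9]
width: 15.9
```

carry_out([
  [0.003, 0, -0.0005, 0, 0, 0],
  [0, 0, 0, 0, 0, 0],
])

```text
t: 15.18
ee_pos: [503.8, 385.6, -9.8]
orientation: [-1.964, 0.106, 2.327]
ft_force: [-0.9, -0.2, -1.1]
width: 15.8
```

carry_out([
  [0.002, 0, -0.0004, 0, 0, 0],
  [0, 0, 0, 0, 0, 0],
])

```text
t: 15.42
ee_pos: [504.1, 385.9, -11.4]
orientation: [-1.964, 0.105, 2.326]
ft_force: [0.0, -0.5, 0.9]
width: 15.8
```

carry_out([
  [0.002, 0, -0.0004, 0, 0, 0],
  [0, 0, 0, 0, 0, 0],
])

```text
t: 15.68
ee_pos: [503.8, 386.0, -11.9]
orientation: [-1.963, 0.105, 2.327]
ft_force: [0.3, -1.8, -0.2]
width: 15.8
```

```bash
python3 - <<'E'
from h import *
o=ctrl.get_obs();print(o['ee_pos'].round(1),o['ft_force'].round(1),o['moment'].round(3))
E
```

```text
[503.8 386.  -11.9] [ 0.3 -1.8 -0.2] [-0.236 -0.125 -0.039]
```

carry_out([
  [0.003, 0, -0.0005, 0, 0, 0],
  [0, 0, 0, 0, 0, 0],
])

```text
t: 15.92
ee_pos: [503.9, 386.1, -11.8]
orientation: [-1.963, 0.105, 2.328]
ft_force: [-0.2, -0.7, -2.5]
width: 15.8
```

carry_out([
  [0.002, 0, -0.0004, 0, 0, 0],
  [0, 0, 0, 0, 0, 0],
])

```text
t: 16.18
ee_pos: [504.0, 386.4, -12.0]
orientation: [-1.962, 0.104, 2.328]
ft_force: [0.1, -1.7, 1.0]
width: 16.1
```

```bash
python3 - <<'E'
from h import *
o=ctrl.get_obs();print(o['ee_pos'].round(1),o['ft_force'].round(1),o['moment'].round(3))
s=shot('scene','s8')['pixels'];w=shot('wrist','w8')['pixels']
b=cv2.resize(s[200:360,300:460],(400,400),interpolation=cv2.INTER_CUBIC)
c=cv2.resize(w,(400,300))
cv2.imwrite('pics/m8.png',np.hstack([b,cv2.copyMakeBorder(c,0,100,0,0,0)]))
yaw=-.107;u=np.array([np.cos(yaw),np.sin(yaw),0]);k=np.array([0,0,1.])
G=o['ee_pos']+42.3*k+7*u
for th in(0,3,6,9,12):
    sn,cs=np.sin(np.radians(th)),np.cos(np.radians(th));H=G+58.5*(cs*u+sn*k);zm=cs*k-sn*u
    print(th,proj('w8',[H+32*zm]).round(0).tolist())
# centroid of bright head top in wrist image
g=w[60:230,200:360].astype(int);m=((g.min(2)>120)&(g.max(2)-g.min(2)<40)).astype('uint8')
n,l,st,ce=cv2.connectedComponentsWithStats(m);i=1+st[1:,4].argmax();print(st[i],ce[i]+[200,60])
E
```

```text
[504.  386.4 -12. ] [ 0.1 -1.7  1. ] [-0.265  0.025 -0.045]
0 [[275.0, 192.0]]
3 [[275.0, 202.0]]
6 [[275.0, 213.0]]
9 [[275.0, 224.0]]
12 [[275.0, 236.0]]
[ 52 121  65  25 912] [280.26425439 192.62390351]
```

```bash
python3 - <<'E'
from h import *
o=ctrl.get_obs();print(o['t'],o['qpos'].round(3),o['joint_torque'].round(2),o['ft_force'].round(2),o['moment'].round(3))
E
```

```text
16.275 [0.574 0.763 1.598 0.146 0.912 2.164] [ -0.11 -61.49 -19.65   0.29  -0.42  -0.08] [-1.66 -1.37  6.1 ] [-0.276  0.234 -0.   ]
```

View pics/m8.png

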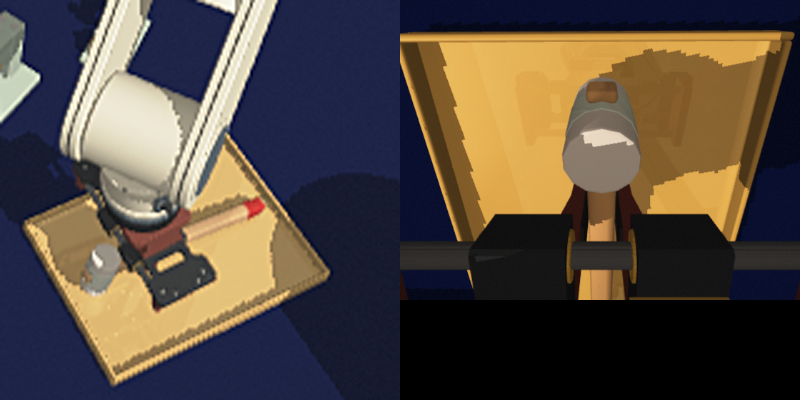

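The mallet lies in the tray, tail touching; in the wrist view the head top is at (201,162) in 400-pixel scale, still about 2–4° head-high. I'll pivot the head down gently around the tail until force rises.

carry_out([
  [0.004, 0, 0.0, 0, -1.2, 0],
  [0, 0, 0, 0, 0, 0],
])

```text
t: 16.52
ee_pos: [503.8, 386.5, -12.8]
orientation: [-1.937, 0.102, 2.349]
ft_force: [-0.7, -0.6, -2.9]
width: 15.8
```

carry_out([
  [0.004, 0, 0.0, 0, -1.2, 0],
  [0, 0, 0, 0, 0, 0],
])

```text
t: 16.77
ee_pos: [503.5, 386.8, -13.5]
orientation: [-1.91, 0.099, 2.37]
ft_force: [0.3, -0.5, -1.4]
width: 15.6
```

```bash
cat > pp.py <<'E'
from h import *
import sys
w=shot('wrist',sys.argv[1])['pixels'];o=ctrl.get_obs();print(o['t'],o['ee_pos'].round(1),o['ft_force'].round(1),o['moment'].round(3))
E
python3 pp.py w9
```

```text
16.825 [503.6 387.  -13.8] [-2.4 -1.3  4.5] [-0.173  0.306  0.007]
```

carry_out([
  [0.006, 0, -0.001, 0, 0, 0],
])

```text
t: 16.95
ee_pos: [504.6, 387.1, -16.0]
orientation: [-1.912, 0.097, 2.369]
ft_force: [-3.6, -13.5, 48.6]
width: 15.8
```

Force rose to about 48 N, so both mallet ends are seated, with the handle height consistent with the rest geometry. I'll ease off and release.

carry_out([
  [-0.002, 0, 0, 0, 0, 0],
  [0, 0, 0, 0, 0, 0],
])

```text
t: 17.2
ee_pos: [505.9, 387.3, -14.2]
orientation: [-1.913, 0.096, 2.367]
ft_force: [-0.2, -0.2, -0.8]
width: 15.8
```

```bash
python3 pp.py w10
```

```text
17.25 [505.6 387.1 -14.6] [ 0.  -0.9 -2.3] [ 0.006 -0.139 -0.028]
```

carry_out([
  [0.0015, 0, 0, 0, 0, 0],
  [0, 0, 0, 0, 0, 0],
])

```text
t: 17.5
ee_pos: [505.3, 387.2, -15.8]
orientation: [-1.912, 0.097, 2.369]
ft_force: [-1.2, -3.1, 6.6]
width: 16.2
```

carry_out([
  [0, 0, 0, 0, 0, 0],
  [0, 0, 0, 0, 0, 0],
  [0, 0, 0, 0, 0, 0],
  [0, 0, 0, 0, 0, 0],
  [0, 0, 0, 0, 0, 0],
], grip=0.5)

```text
t: 18.12
ee_pos: [504.4, 387.1, -17.6]
orientation: [-1.911, 0.098, 2.371]
ft_force: [-0.5, 0.7, -0.1]
width: 44.0
```

```bash
python3 pp.py w11; python3 -c "
from h import *
a=cv2.imread('pics/w10.png').astype(int);b=cv2.imread('pics/w11.png').astype(int)
A=a[60:260,200:360].min(2)>100;B=b[60:260,200:360].min(2)>100
for m in(A,B):
  y,x=np.nonzero(m);print(len(x),x.mean()+200,y.mean()+60,y.min()+60,y.max()+60)
"
```

```text
18.175 [504.5 387.1 -17.6] [-0.1 -1.  -0. ] [ 0.042 -0.115 -0.01 ]
5415 280.74755309325946 232.20313942751616 170 259
5539 278.48781368478063 231.50677017512186 170 259
```

carry_out([
  [-0.0195, 0, 0.004, 0, 0, 0],
  [-0.03, 0, 0.0065, 0, 0, 0],
  [-0.04, 0, 0.009, 0, 0, 0],
  [-0.05, 0, 0.011, 0, 0, 0],
  [-0.05, 0, 0.011, 0, 0, 0],
  [0, -0.05, 0.02, 0, 0, 0],
  [0, 0, 0.05, 0, 0, 0],
  [0, 0, 0.05, 0, 0, 0],
])

```text
t: 19.18
ee_pos: [394.8, 449.9, 219.0]
orientation: [-1.914, 0.095, 2.358]
ft_force: [-0.7, 1.3, 1.2]
width: 44.1
```

```bash
python3 - <<'E'
from h import *
o=ctrl.get_obs();print(o['t'],o['ee_pos'].round(1),o['ft_force'].round(1))
s=shot('scene','s9')['pixels'];w=shot('wrist','w12')['pixels'];t=shot('top','t9')['pixels']
a=cv2.imread('pics/scene0.png')
# red tail & whitish head in tray region, scene + top
for n,im in(('s9',s),('t9',t)):
    c=im.astype(int)
    red=(c[...,2]>150)&(c[...,1]<80)&(c[...,0]<80)
    k,l,st,ce=cv2.connectedComponentsWithStats(red.astype('uint8'))
    for i in range(1,k):
        if st[i,4]>8: print(n,'red',st[i,4],ce[i].round(1),at_z(n,ce[i],14).round(1))
    wh=((c.max(2)-c.min(2)<35)&(c.min(2)>110)).astype('uint8')
    k,l,st,ce=cv2.connectedComponentsWithStats(wh)
    for i in range(1,k):
        p=at_z(n,ce[i],50)
        if st[i,4]>20 and 330<p[0]<640 and 270<p[1]<510: print(n,'white',st[i],p.round(1))
cv2.imwrite('pics/f.png',np.hstack([cv2.resize(t[170:320,80:230],(400,400),interpolation=cv2.INTER_CUBIC),cv2.resize(s[200:360,290:450],(400,400),interpolation=cv2.INTER_CUBIC)]))
E
```

```text
19.175 [394.8 449.9 219. ] [-0.7  1.3  1.2]
s9 red 28 [138.1 185.5] [ 876.5 -347.3   14. ]
s9 red 35 [401.1 282.6] [355.4 403.4  14. ]
s9 white [333 298  15  20 184] [565.7 382.9  50. ]
t9 red 32 [392.3 117. ] [ 903.2 -311.9   14. ]
t9 red 25 [131.2 281. ] [360.2 404.8  14. ]
t9 white [140 202  12  12 107] [563.3 382.9  50. ]
```

```bash
python3 - <<'E'
from h import *
p=proj('s9',[[544,106,56],[544,106,65],[544,106,140]]).round(1);print(p.tolist())
a=cv2.imread('pics/scene0.png');b=cv2.imread('pics/s9.png')
for n,i in(('before',a),('after',b)):
    print(n);[print(r,[tuple(int(v) for v in i[r,c]) for c in range(289,296)]) for r in range(225,233)]
d=np.abs(a.astype(int)-b).max(2)[205:235,280:305];print('punch head region max diff',d.max(),np.argwhere(d>40)+[205,280])
print('other objs diff scene', [int(np.abs(a.astype(int)-b).max(2)[y0:y1,x0:x1].max()) for x0,x1,y0,y1 in((200,290,105,165),(203,236,250,285))])
E
```

```text
[[291.6, 230.1], [291.7, 228.5], [292.7, 213.8]]
before
225 [(64, 111, 143), (110, 128, 124), (140, 148, 132), (163, 177, 162), (205, 226, 209), (205, 226, 210), (158, 173, 160)]
226 [(51, 107, 147), (87, 125, 146), (102, 114, 107), (126, 136, 124), (179, 198, 184), (171, 190, 177), (107, 130, 135)]
227 [(101, 145, 168), (63, 129, 175), (79, 138, 181), (106, 119, 113), (182, 202, 187), (116, 143, 148), (106, 141, 153)]
228 [(182, 206, 197), (175, 201, 199), (96, 135, 166), (77, 103, 117), (153, 188, 193), (173, 195, 187), (180, 203, 195)]
229 [(207, 223, 202), (183, 205, 194), (134, 161, 179), (151, 182, 198), (184, 208, 200), (201, 220, 205), (197, 218, 204)]
230 [(160, 213, 228), (133, 181, 203), (124, 165, 194), (144, 206, 236), (188, 219, 214), (198, 217, 202), (194, 215, 203)]
231 [(99, 170, 214), (115, 203, 243), (100, 172, 219), (111, 198, 240), (174, 206, 202), (198, 218, 202), (193, 215, 203)]
232 [(74, 129, 167), (84, 153, 199), (92, 170, 223), (106, 186, 241), (167, 181, 183), (194, 213, 198), (193, 215, 202)]
after
225 [(61, 104, 134), (94, 107, 102), (114, 122, 108), (11
[... 4259 characters left out ...]
30 292]
 [230 293]
 [230 294]
 [230 295]
 [230 296]
 [230 297]
 [230 298]
 [230 299]
 [230 300]
 [230 303]
 [230 304]
 [231 291]
 [231 292]
 [231 293]
 [231 294]
 [231 295]
 [231 296]
 [231 297]
 [231 298]
 [231 299]
 [231 300]
 [231 301]
 [231 302]
 [231 303]
 [231 304]
 [232 292]
 [232 293]
 [232 294]
 [232 295]
 [232 296]
 [232 297]
 [232 298]
 [232 299]
 [232 300]
 [232 301]
 [232 302]
 [232 303]
 [232 304]
 [233 293]
 [233 294]
 [233 295]
 [233 296]
 [233 297]
 [233 298]
 [233 299]
 [233 300]
 [233 301]
 [233 302]
 [233 303]
 [233 304]
 [234 294]
 [234 295]
 [234 296]
 [234 297]
 [234 298]
 [234 299]
 [234 300]
 [234 301]
 [234 302]
 [234 303]
 [234 304]]
other objs diff scene [236, 19]
```

The pixels at the pin changed from greyish steel to brass colour, as expected for a flush pin. The mallet lies inside the tray, so I'll hand in.

carry_out([
  [0, 0, 0, 0, 0, 0],
  [0, 0, 0, 0, 0, 0],
  [0, 0, 0, 0, 0, 0],
])

```text
t: 19.7
ee_pos: [396.8, 449.5, 220.1]
orientation: [-1.917, 0.093, 2.356]
ft_force: [1.1, 0.3, -0.4]
width: 44.4
```

```bash
python3 -c "
from h import *
print(ctrl.get_obs()['ft_force'].round(1)); print(ctrl.close_job())"
```

```text
[ 1.1  0.3 -0.4]
the job is handed in; nothing more can be done
None
```

I lifted the mallet off its hooks, gave the punch two blows at about 0.14 m/s, laid the mallet along the empty left tray and let go. The job was handed in at about 20 s. The pin reading fully home rests on indirect evidence, described below.

**Last checks**
- **Punch:** it is back up in the scene view after the second blow.
- **Pin:** it was too small to see directly. Both blows ended at about 14 N, above the 9 N needed. The pixels at the pin also changed from greyish steel to brass, though the arm's shadow affected that comparison.
- **Mallet:** both cameras put it inside the tray, with the head near (565, 383) and the red end near (358, 404). This came from colour detection, because the 12-picture limit was reached before the final view.
- **Gripper:** it is clear of everything, and the wrist force is about zero.
- **Bottle, flask, hair claw and incense burner:** the arm stayed clear of them. Image comparison showed the burner unchanged, but my check on the bottle, flask and claw told nothing, because that crop also covered where the mallet had hung.

**What went wrong or disagreed**
- **First grasp missed:** the real fingertips sat about 28 mm above the reported tool position, so the fingers closed above the handle. Feeling for it pressed the handle on its hooks with about 35 N before I backed off.
- **Mallet slipped in the grip:** it pitched about 7° on the first blow. I levelled it before the second blow.
- **Setting down:** force briefly reached about 49 N. I took that as both mallet ends resting on the tray, but I did not confirm the gripper itself wasn't touching.

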